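# Blank check of the fuel sample cell in the clarity gate

## Task

The clarity gate is obstructed by a washer tin: first nest the three open tins in size order, the small one in the middle one and that in the large one, right way up and fully down, standing on the tiled shelf clear of the gate, and let go of them. Then pick up the glass sample cell by its two frosted faces only, never touching the clear windows with the fingers, and hold it upright in the light path midway between lamp and receiver, with the middle of the light passing squarely through both windows at the cell's viewing height (30 mm above its underside). Finish while still holding it there in the air, touching nothing else; do not knock the cell over, and leave the tiller grip, throttle cam and trim pin where they lie.

Things in the scene. Friction and masses are not known exactly. Their poses are not given: they have to be found in the camera images.
- gate: Clarity gate, fixed: a dark steel bed plate 90 (own x) x 300 (own y) x 12 mm, with a finned lamp head at its +y end and a receiver head at its -y end facing each other; the lens fronts are 139 mm apart (70 mm either side of the middle), the heads (including fins) are at most 62 mm wide in own x and reach 116 mm above the shelf. Origin: middle of the bed's underside, on the shelf. The light runs along its own y axis. Its yaw varies.
- gate_beam (a point): Point in the middle of the light path, midway between the two lenses, 85 mm above the shelf (73 mm above the bed). Axes as the gate: y along the light, z up. The light is about 28 mm across.
- tin_small: Smallest open tin, bare steel, straight round wall: 40 mm outside diameter, 76 mm tall, wall 3 mm, floor 4 mm thick, about 60 g. It starts standing on the gate's bed, between the heads. Origin: centre of its underside, z up along its axis.
- tin_middle: Middle open tin, bare steel: 54 mm outside diameter, 57 mm tall, wall 3 mm (48 mm bore), floor 4 mm, about 80 g. Origin: centre of its underside, z up. When the small tin is fully down in it, the small tin stands 23 mm above its rim.
- tin_large: Largest open tin, bare steel: 68 mm outside diameter, 38 mm tall, wall 3 mm (62 mm bore), floor 4 mm, about 110 g, standing loose on the shelf. Origin: centre of its underside, z up. When the middle tin is fully down in it, the middle tin stands 23 mm above its rim.
- cell: Square glass sample cell, empty, about 100 g, standing loose upright on the shelf, 90 mm tall. Its two whitish frosted faces look along own +y and -y: each 26 mm wide, full height, 32 mm apart outside to outside. The clear windows look along own +x and -x, 30 mm outside to outside. Origin: centre of its underside, z up. Its yaw varies.
- cell_windows: The two clear panes of the cell, fixed in it: each 20 mm wide (own y), from 3 to 88 mm above the cell's underside, their outer faces at 15 mm either side of the middle (2 mm proud of the edges of the frosted plates). Same origin and axes as the cell. Fingers must not touch these panes.
- cell_eye (a point): The cell's viewing point: on its centre line, 30 mm above its underside; axes as the cell.
- tiller_grip: Bystander: black ribbed tiller grip, 120 mm long (own x), 38 mm thick, lying. Origin: under its middle.
- throttle_cam: Bystander: flat steel throttle cam, about 84 mm long with a 24 mm boss, 16 mm high at the boss. Origin: under the boss.
- trim_pin: Bystander: rusty iron trim pin with a cross head, 105 mm long (own x), 13 mm high, lying. Origin: under its middle.
There are look-alikes about, which are no part of the job. Leave any yellow look-alike of the tin_small alone.

How it is judged:
On the way:
1. the three tins stand nested in size order on the shelf, clear of the gate and released (horizontal distance between tin_small and tin_middle below 0.008 m and z of tin_small in the frame of tin_middle between 0.002 and 0.007 m and angle between each of tin_small, tin_middle, tin_large's own z axis and vertical below 0.1 rad and horizontal distance between tin_middle and tin_large below 0.008 m and z of tin_middle in the frame of tin_large between 0.002 and 0.007 m and height (world z) of tin_large below 0.005 m and horizontal distance between tin_large and gate_beam above 0.075 m and linear speed of tin_large below 0.02 m/s and contact force between the fingers and tin_small below 0.2 N and contact force between the fingers and tin_middle below 0.2 N and contact force between the fingers and tin_large below 0.2 N), for 0.2 s.
At the end, for the whole second after the job is handed in: Tins nested fully down (centres within 8 mm), upright on the shelf, off the gate (75 mm from the beam). Cell held in the air by its frosted faces, touching only the fingers: viewing point within 10 mm of the beam's axis, 25 mm of midway, square and upright within 0.15 rad; robot off the gate (horizontal distance between tin_small and tin_middle below 0.008 m and z of tin_small in the frame of tin_middle between 0.002 and 0.007 m and angle between each of tin_small, tin_middle, tin_large's own z axis and vertical below 0.1 rad and horizontal distance between tin_middle and tin_large below 0.008 m and z of tin_middle in the frame of tin_large between 0.002 and 0.007 m and height (world z) of tin_large below 0.005 m and horizontal distance between tin_large and gate_beam above 0.075 m and linear speed of tin_large below 0.02 m/s and x of cell_eye in the frame of gate_beam between -0.01 and 0.01 m and z of cell_eye in the frame of gate_beam between -0.01 and 0.01 m and y of cell_eye in the frame of gate_beam between -0.025 and 0.025 m and angle between the x axis of cell and the y axis of gate, either way round below 0.15 rad and angle between cell's own z axis and vertical below 0.15 rad and linear speed of cell below 0.03 m/s and contact force between the fingers and cell above 1 N and contact force between the fingers and cell_windows below 0.5 N and contact force between cell and gate below 0.1 N and contact force between each of the arm, the fingers and gate below 0.5 N and contact force between cell and tin_small below 0.1 N and contact force between cell and tin_middle below 0.1 N and contact force between cell and tin_large below 0.1 N and contact force between cell and tiller_grip below 0.1 N and contact force between cell and throttle_cam below 0.1 N and contact force between cell and trim_pin below 0.1 N); the arm keeps its last pose, push and grip.
It fails at once if the fingers press on the cell's clear windows (contact force between the fingers and cell_windows above 0.8 N).
It fails at once if the cell is knocked over (angle between cell's own z axis and vertical above 0.6 rad).
It fails at once if a bystander is moved from its place (distance of any of tiller_grip, throttle_cam, trim_pin from where it was at the start of the episode above 0.02 m).
It also fails if it takes over 72 s, if anything falls off the work surface, if the arm or the gripper's body presses on something with over 40 N, if the wrist force passes 120 N, or if a joint passes its speed limit or range.

## Robot

A 6-joint arm with a two-finger parallel gripper is mounted at the origin on the work surface. World frame = base frame: x ahead of the robot, y to its left, z up, the work surface at z = 0. Lengths are in m, angles in rad, forces in N, time in s.
With the tool pointing down it reaches from about 0.35 to 0.85 m from the base axis. Payload 8.1 kg.
Tool frame: the origin (TCP) lies at the very end of the fingers, on their centre line; the grasp point (between the pads) lies manip.grip_point_offset behind it (manip.grip_point_offset is the distance from the TCP to the grasp point, in m); z points along the fingers, y is the direction in which the jaws open and shut (so a half turn about z gives the same grasp; the last joint's range is limited). The gripper opens to 85 mm and grips with 20 to 120 N. Pads are 22 mm wide; open, the fingers measure 114 mm over their backs; the gripper's body (76 mm by 85 mm) begins 54 mm behind the grasp point. The pads swing forward as they close: fully open they stand 13 mm farther back than shut.
Start: joints at [-1.231, 0.13, 1.488, -0, 1.523, -0.085], TCP at [0.247, -0.547, 0.231] pointing down, gripper open.
Joint ranges: [-2.96, 2.96], [-0.89, 2.26], [0.02, 2.5], [-1.34, 4.48], [0, 2.73], [-2.66, 2.66]. Speed limits (rad/s): [2.39, 2.39, 2.79, 3.14, 3.14, 3.14].

## Interface

Orientations are given as a unit quaternion [w, x, y, z].
In Python, from workcell import manip, cams, search_frame, regions_of gives the robot as it stands.
- The arm moves only by the tool step_arm, never from a script. Its argument "targets" is a list of rows, each an object of numbers: "dx", "dy", "dz": the shift along the tool's x, y, z in m; "rx", "ry", "rz": the turn, a rotation vector about the tool's x, y, z in degrees. A call has 1 to 20 rows; each row is the pose to reach, as a shift and turn from the pose commanded when the call began, along the tool's axes at that moment; what a row does not reach only later rows make up. A row lasts 1/8 s, in which the tool goes at most 62.5 mm and 10.7 degrees, less where a joint would pass 70% of its speed; a pose out of reach is approached as far as the arm can. A call with a gripper value outside its range is refused whole. "jaw" is the finger opening in m, from 0 to 0.0854, set as the call begins (left out, the last holds). The fingers move at their own pace and stop on an object; "grip_force" is the grip in N (left out, the last holds). Time passes only in rows, so rows that repeat a pose let the fingers close. It gives the time, the measured TCP pose, the force and the opening at its end, in the units of the state.
- manip.get_state(): the state, without advancing time (a new reading comes with each control period).
- cams.grab_frame(name): name is "scene" or "side" or "wrist"; returns a dict with "img" (384x512x3 uint8, red, green, blue), "depth" (384x512 float32, m along the optical axis (not along the pixel's ray), 0 where there is no reading), "K" (3x3 intrinsics, pixels), "distortion" ([k1, k2, p1, p2, k3] as OpenCV has them; the pictures are not rectified), "T" (4x4, takes a point from camera to world coordinates). Camera axes: x right, y down, z forward; pixel columns grow to the right and rows downward; lengths in m; the calibration is good to about 2 mm. A picture is of the moment at which its call begins.
- manip.hand_in(): hands the job in, once; it reports no verdict.
Trained networks look in the newest picture that a camera, given by its name, has taken for a name from the list of things; names that differ only in an ending like _2 or _b are one class to them, and where a whole thing is asked for, a point or a joint stands for the part that bears it (a point fixed in the world has none). Each returns a list of dicts, best first, with "score" (0 to 1); they miss things now and then, are a little off and sometimes report something else, mostly with a low value. They report only what shows in the picture. A call takes as long as a camera call. They do not tell look-alikes from the thing itself.
- search_frame(camera, name): "point" ([column, row] in pixels, amid what is visible of it).
- regions_of(camera, name): "region" (384x512 bool, what is visible of it) and "point" ([column, row] in pixels, amid what is visible of it).
The state is a dict: "t": time; "joint_positions": joint angles; "qd": joint speeds; "tau": joint torques, N m; "ee_pos": TCP position; "tool_rot": TCP orientation; "wrist_force": force on the tool from outside, world axes, zero at the start; "moment": the same for the moment, N m; "opening": opening from 0.0 (shut) to 1.0 (fully open).
Only numpy, scipy, OpenCV 4.12 (cv2) and the standard library are available. Lean on these libraries where they do the work, as an engineer would, in place of code of your own. Each camera call takes 0.05 s, during which the arm holds its last target.

## Working session

There is one attempt and no reset: what is moved stays moved. The work goes in short steps, Python scripts to look and compute and a tool call to move; the robot and the scene stay as the last step left them, time stands still between calls to the robot, and variables do not carry over. Pictures are saved under pics/ and viewed, and the job is handed in when it is done.

Besides the shell and the picture viewer there is one more tool, called after ">>>" as name([rows], argument=value, ...), one row to a line, values as JSON. step_arm: Moves the arm, as the interface text tells. Its arguments: {"type":"object","properties":{"targets":{"type":"array","items":{"type":"object","properties":{"dx":{"type":"number"},"dy":{"type":"number"},"dz":{"type":"number"},"rx":{"type":"number"},"ry":{"type":"number"},"rz":{"type":"number"}}}},"jaw":{"type":"number"},"grip_force":{"type":"number"}},"required":["targets"]}

```bash
ls; mkdir -p pics
cat > h.py <<'E'
import numpy as np, cv2
from workcell import manip, cams, search_frame, regions_of
from scipy.spatial.transform import Rotation as R
def world(f, mask=None):
    K=np.array(f['K']);D=np.array(f['distortion'],float);T=np.array(f['T']);d=f['depth']
    h,w=d.shape
    v,u=np.mgrid[0:h,0:w]
    p=np.stack([u.ravel(),v.ravel()],1).astype(np.float64).reshape(-1,1,2)
    n=cv2.undistortPoints(p,K,D).reshape(h,w,2)
    P=np.stack([n[...,0]*d,n[...,1]*d,d],-1)
    W=P@T[:3,:3].T+T[:3,3]
    W[d<=0]=np.nan
    return W
def save(f,n): cv2.imwrite('pics/'+n,cv2.cvtColor(f['img'],cv2.COLOR_RGB2BGR))
def proj(f,P):
    T=np.linalg.inv(np.array(f['T']))
    p=np.atleast_2d(P)@T[:3,:3].T+T[:3,3]
    return cv2.projectPoints(p,np.zeros(3),np.zeros(3),np.array(f['K']),np.array(f['distortion'],float))[0].reshape(-1,2)
E
python3 - <<'E'
from h import *
s=manip.get_state()
print({k:np.round(v,3).tolist() for k,v in s.items()}, manip.grip_point_offset)
names=['gate','tin_small','tin_middle','tin_large','cell','tiller_grip','throttle_cam','trim_pin']
for c in ['scene','side','wrist']:
    f=cams.grab_frame(c); save(f,c+'0.png'); W=world(f)
    np.savez('/tmp/'+c+'0.npz',**f)
    for n in names:
        for r in regions_of(c,n)[:3]:
            m=r['region']; P=W[m]; P=P[~np.isnan(P[:,0])]
            if len(P): print(c,n,round(r['score'],2),np.round(r['point']).tolist(),m.sum(),'med',np.round(np.median(P,0),3),'lo',np.round(np.percentile(P,3,0),3),'hi',np.round(np.percentile(P,97,0),3))
E
```

```text
pics
{'t': 0.0, 'joint_positions': [-1.231, 0.131, 1.489, -0.0, 1.523, -0.085], 'qd': [0.0, -0.001, 0.001, 0.001, 0.001, 0.001], 'tau': [0.001, -56.94, -50.056, 0.0, 0.015, 0.0], 'ee_pos': [0.247, -0.546, 0.23], 'tool_rot': [-0.001, 0.978, 0.211, -0.0], 'wrist_force': [0.162, -0.32, -0.341], 'moment': [0.004, 0.04, 0.009], 'opening': 1.001} 0.0187
scene gate 0.56 [204.0, 228.0] 4201 med [ 0.651 -0.138  0.015] lo [ 0.593 -0.265  0.005] hi [0.704 0.012 0.112]
scene tin_small 0.93 [223.0, 257.0] 636 med [ 0.789 -0.109  0.052] lo [ 0.742 -0.128  0.001] hi [ 0.796 -0.09   0.077]
scene tin_small 0.56 [211.0, 220.0] 470 med [ 0.65  -0.13   0.064] lo [ 0.618 -0.148  0.019] hi [ 0.656 -0.112  0.089]
scene tin_large 0.8 [292.0, 187.0] 430 med [0.489 0.108 0.023] lo [0.446 0.077 0.003] hi [0.513 0.139 0.039]
scene cell 0.64 [352.0, 172.0] 291 med [0.479 0.3   0.057] lo [0.453 0.287 0.007] hi [0.485 0.322 0.09 ]
scene tiller_grip 0.89 [168.0, 183.0] 373 med [ 0.404 -0.26   0.031] lo [ 0.355 -0.305  0.002] hi [ 0.454 -0.225  0.038]
scene throttle_cam 0.6 [234.0, 177.0] 159 med [ 0.388 -0.042  0.0
[... 507 characters left out ...]
057]
side tin_large 0.61 [258.0, 252.0] 1080 med [0.481 0.105 0.019] lo [0.446 0.075 0.002] hi [0.51  0.14  0.039]
side cell 0.67 [182.0, 304.0] 1042 med [0.457 0.308 0.065] lo [0.449 0.289 0.005] hi [0.481 0.322 0.09 ]
side tiller_grip 0.83 [373.0, 197.0] 549 med [ 0.393 -0.252  0.028] lo [ 0.348 -0.292  0.005] hi [ 0.448 -0.225  0.037]
side throttle_cam 0.75 [273.0, 172.0] 453 med [ 0.627 -0.119  0.06 ] lo [ 0.616 -0.149  0.015] hi [ 0.651 -0.112  0.088]
side throttle_cam 0.62 [255.0, 179.0] 3848 med [ 0.633 -0.09   0.03 ] lo [ 0.576 -0.254  0.002] hi [0.696 0.021 0.111]
side throttle_cam 0.58 [335.0, 240.0] 413 med [ 0.38  -0.039  0.01 ] lo [ 0.352 -0.066  0.002] hi [ 0.417 -0.014  0.017]
```

Run:
```python
import cv2
for c in ['scene','side']:
    im=cv2.imread(f'pics/{c}0.png'); 
    im=im[100:300] if c=='scene' else im[100:370]
    im=im[:,130:420] if c=='scene' else im[:,130:480]
    cv2.imwrite(f'pics/{c}0c.png',cv2.resize(im,None,fx=2.2,fy=2.2,interpolation=cv2.INTER_CUBIC))
```

```text
(no output)
```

View pics/scene0.png

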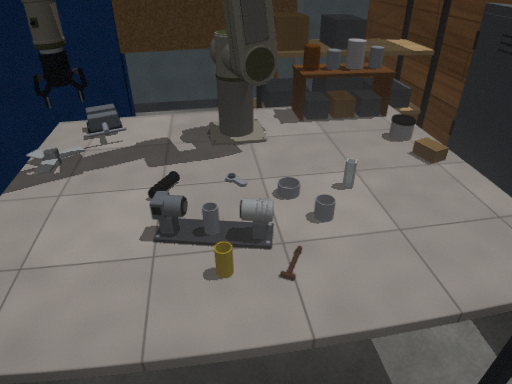

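View pics/scene0c.png

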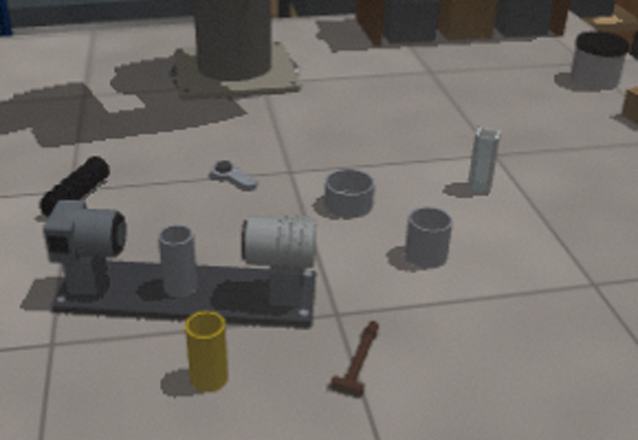

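View pics/side0c.png

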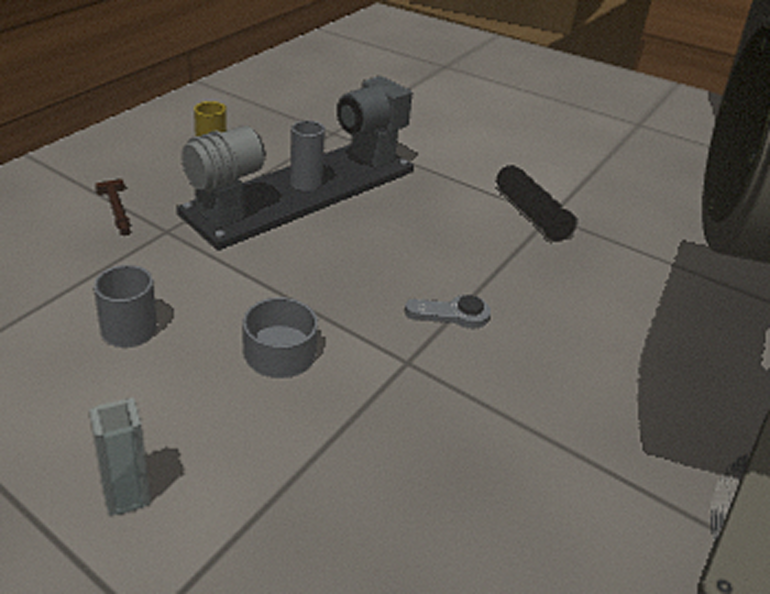

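Wanted versus look-alikes: the steel tin on the gate at scene (211,220) is tin_small. The yellow one at (223,257) is a look-alike and stays. tin_middle is at (325,208) and tin_large at (289,187). The cell is at (350,172), and the shelf jars and the can at (402,128) are background. Next I'll fit geometry.

```bash
cat >> h.py <<'E'
from scipy.optimize import least_squares
def cyl(P,r,h,c0,z0=0,verbose=1):
    # fit centre from outer wall + rim points
    d=np.hypot(*(P[:,:2]-c0).T); z=P[:,2]
    S=P[(d<r+.012)&(z>z0+.006)&(z<z0+h+.006)]
    def res(c):
        dd=np.hypot(*(S[:,:2]-c).T); return np.minimum(np.abs(dd-r),np.abs(dd-(r-.003)))
    def resf(c):
        dd=np.hypot(*(S[:,:2]-c).T)
        a=dd-r; b=dd-(r-.003); return np.where(abs(a)<abs(b),a,b)
    o=least_squares(resf,c0,loss='soft_l1',f_scale=.0015)
    return o.x,len(S),np.median(abs(o.fun)),np.percentile(S[:,2],98)
E
python3 - <<'E'
from h import *
for c in ['scene','side']:
    f=dict(np.load(f'/tmp/{c}0.npz')); W=world(f); P=W.reshape(-1,3); P=P[~np.isnan(P[:,0])]
    print(c,'table z',np.median(P[(abs(P[:,2])<.01)&(abs(P[:,0]-.5)<.2)&(abs(P[:,1])<.3)][:,2]))
    print('small',cyl(P,.020,.076,np.array([.634,-.13]),.012))
    print('mid',cyl(P,.027,.057,np.array([.607,.18]),0))
    print('large',cyl(P,.034,.038,np.array([.48,.107]),0))
    # cell
    S=P[(abs(P[:,0]-.467)<.04)&(abs(P[:,1]-.305)<.04)&(P[:,2]>.012)&(P[:,2]<.1)]
    r=cv2.minAreaRect(S[:,:2].astype(np.float32)); print('cell',len(S),r,np.percentile(S[:,2],98))
    # bed
    S=P[(abs(P[:,0]-.64)<.09)&(abs(P[:,1]+.12)<.2)&(P[:,2]>.008)&(P[:,2]<.015)]
    r=cv2.minAreaRect(S[:,:2].astype(np.float32)); print('bed',len(S),r)
    S=P[(abs(P[:,0]-.64)<.09)&(abs(P[:,1]+.12)<.2)&(P[:,2]>.06)&(P[:,2]<.12)]
    r=cv2.minAreaRect(S[:,:2].astype(np.float32)); print('heads',len(S),r,np.percentile(S[:,2],99))
E
```

```text
scene table z 0.0008592329481444949
small (array([ 0.63524647, -0.13019244]), 477, np.float64(0.0006490859581887304), np.float64(0.08941098978021887))
mid (array([0.60940533, 0.17503185]), 490, np.float64(0.0008003568640026527), np.float64(0.05833461646396083))
large (array([0.47981093, 0.10766313]), 386, np.float64(0.0007817700366739965), np.float64(0.039786726327374344))
cell 297 ((0.46794697642326355, 0.3037685751914978), (0.03277472406625748, 0.035269904881715775), 59.60692596435547) 0.09118427478917468
bed 1945 ((0.6459829807281494, -0.09313827753067017), (0.3646238446235657, 0.09473500400781631), 75.62908172607422)
heads 1958 ((0.638890266418457, -0.12473566830158234), (0.30001315474510193, 0.0645836591720581), 76.495849609375) 0.11585794774968161
side table z 6.525478852081879e-05
small (array([ 0.63420316, -0.13185373]), 430, np.float64(0.0006883984362512641), np.float64(0.08849907401707018))
mid (array([0.60906604, 0.17914503]), 853, np.float64(0.0006770098002747728), np.float64(0.05770501635872129))
large (array([0.47968703, 0.10634579]), 838, np.float64(0.0005247569427083709), np.float64(0.03893872978307418))
cell 965 ((0.4666820466518402, 0.3036838471889496), (0.0321238674223423, 0.0325346477329731), 60.09053421020508) 0.09029112887019308
bed 1401 ((0.6463245749473572, -0.09206151962280273), (0.3686087131500244, 0.09200523793697357), 76.19274139404297)
heads 1783 ((0.6380993723869324, -0.12517647445201874), (0.2999158799648285, 0.06421380490064621), 76.28672790527344) 0.11515347164026925
```

Run:
```python
from h import *
f=dict(np.load('/tmp/wrist0.npz')); s=manip.get_state()
q=s['tool_rot']; Rt=R.from_quat([q[1],q[2],q[3],q[0]]).as_matrix()
T=f['T']; print(np.round(Rt,3)); print(np.round(Rt.T@(T[:3,3]-s['ee_pos']),4)); print(np.round(Rt.T@T[:3,:3],3)); print(f['K'])
for c in ['scene','side']:
    f=dict(np.load(f'/tmp/{c}0.npz')); W=world(f); P=W.reshape(-1,3); P=P[~np.isnan(P[:,0])]
    a=np.radians(76.4); u=np.array([np.cos(a),np.sin(a)]); v=np.array([np.sin(a),-np.cos(a)])
    c0=np.array([.6385,-.125])
    D=P[:,:2]-c0; x=D@v; y=D@u
    m=(abs(x)<.07)&(abs(y)<.17)&(P[:,2]>.0085)&(P[:,2]<.0155)
    S=np.stack([x[m],y[m]],1)
    print(c,'bed x',np.percentile(S[:,0],[1,2,5,95,98,99]),'y',np.percentile(S[:,1],[0,1,2,98,99,100]))
    m=(abs(x)<.07)&(abs(y)<.17)&(P[:,2]>.06)&(P[:,2]<.12)&(abs(y)>.05)
    for sg in (1,-1):
        k=m&(y*sg>0); print(sg,'x',np.percentile(x[k],[0,1,99,100]),'y',np.percentile(y[k],[0,1,2,98,99,100]))
    # head top ridge
    for sg in (1,-1):
        k=m&(y*sg>0)&(P[:,2]>.1); print('top',np.median(x[k]),np.polyfit(y[k],x[k],1), P[k][:,2].max())
f=dict(np.load('/tmp/side0.npz')); im=f['img']
crop=im[270:345,160:210]; cv2.imwrite('pics/cell_side.png',cv2.cvtColor(cv2.resize(crop,None,fx=8,fy=8,interpolation=cv2.INTER_CUBIC),cv2.COLOR_RGB2BGR))
```

```text
[[ 0.911  0.412 -0.   ]
 [ 0.412 -0.911  0.   ]
 [-0.    -0.    -1.   ]]
[ 0.0831  0.0006 -0.1416]
[[ 0.    -0.946 -0.324]
 [ 1.     0.001 -0.001]
 [ 0.001 -0.324  0.946]]
[[279.34669828   0.         254.73538752]
 [  0.         279.34669828 188.52545513]
 [  0.           0.           1.        ]]
scene bed x [-0.04374153 -0.04196655 -0.03751443  0.04382737  0.04488096  0.04534078] y [-0.14982611 -0.14433014 -0.13805885  0.14739129  0.14942207  0.15135721]
1 x [-0.01941058 -0.01364247  0.03078003  0.03239959] y [0.07109508 0.07205789 0.0729301  0.14925352 0.15019503 0.1503484 ]
-1 x [-0.03177756 -0.0260729   0.03088043  0.03282042] y [-0.14961702 -0.14709573 -0.14649585 -0.06893287 -0.06864873 -0.0680544 ]
top 0.01237750656080352 [0.01359596 0.00869196] 0.11793341619331249
top 0.008939216831589363 [0.00064858 0.00696432] 0.11418862275926289
side bed x [-0.04513083 -0.04461146 -0.04376391  0.03703206  0.04174004  0.04347391] y [-0.15040328 -0.13998096 -0.13276998  0.14844074  0.14927274  0.15046634]
1 x [-0.0321829  -0.02948389  0.02201075  0.02907478] y [0.06911859 0.07256016 0.07503243 0.14886604 0.14893765 0.14973333]
-1 x [-0.03271481 -0.03159914  0.02325602  0.03152229] y [-0.15017105 -0.14712587 -0.14443462 -0.06958972 -0.06936524 -0.06846986]
top -0.00930423037725449 [ 0.0675747  -0.01555896] 0.11766291315261679
top -0.009893430778041059 [ 0.05701692 -0.00218627] 0.11375114733322239
```

View pics/cell_side.png

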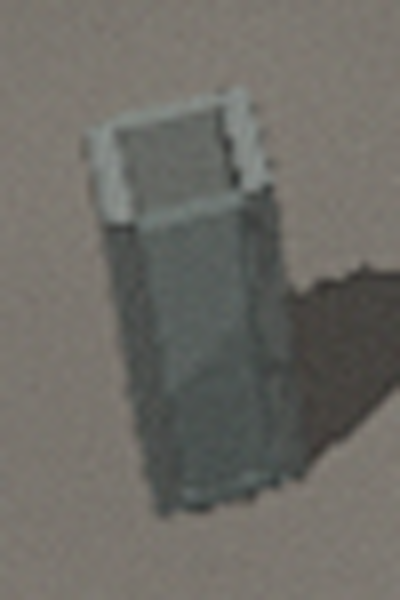

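View pics/wrist0.png

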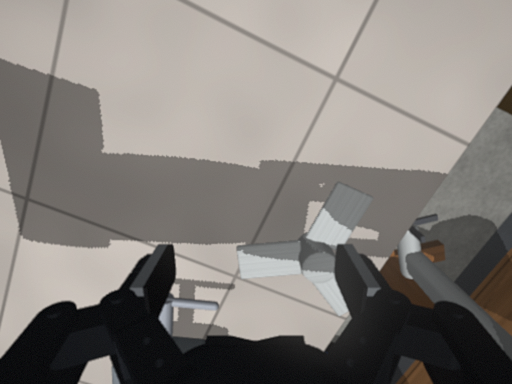

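>>> step_arm([
  {"dz":-0.05},
  {"dx":0.48,"dy":-0.57,"dz":-0.12},
  {"dx":0.48,"dy":-0.57,"dz":-0.12},
  {"dx":0.48,"dy":-0.57,"dz":-0.12},
  {"dx":0.48,"dy":-0.57,"dz":-0.12},
  {"dx":0.48,"dy":-0.57,"dz":-0.12},
  {"dx":0.48,"dy":-0.57,"dz":-0.12},
  {"dx":0.48,"dy":-0.57,"dz":-0.12},
  {"dx":0.48,"dy":-0.57,"dz":-0.12},
  {"dx":0.48,"dy":-0.57,"dz":-0.12},
  {"dx":0.48,"dy":-0.57,"dz":-0.12},
  {"dx":0.48,"dy":-0.57,"dz":-0.12},
  {"dx":0.48,"dy":-0.57,"dz":-0.12},
  {"dx":0.48,"dy":-0.57,"dz":-0.12},
  {"dx":0.48,"dy":-0.57,"dz":-0.12},
  {"dx":0.48,"dy":-0.57,"dz":-0.12},
  {"dx":0.48,"dy":-0.57,"dz":-0.12},
])

```text
invalid input at $.targets[0]: expected keys dx, dy, dz, rx, ry, rz
```

Run:
```python
from h import *
s=manip.get_state(); print(s['t'],np.round(s['ee_pos'],4),s['tool_rot'],np.round(s['joint_positions'],2))
f=cams.grab_frame('wrist'); np.savez('/tmp/wrist1.npz',**f); save(f,'wrist1.png'); W=world(f); P=W.reshape(-1,3); P=P[~np.isnan(P[:,0])]
print('table z',np.median(P[(abs(P[:,2])<.01)][:,2]))
print('mid',cyl(P,.027,.057,np.array([.609,.177]),0))
print('large',cyl(P,.034,.038,np.array([.48,.107]),0))
S=P[(abs(P[:,0]-.467)<.04)&(abs(P[:,1]-.305)<.04)&(P[:,2]>.012)&(P[:,2]<.1)]
r=cv2.minAreaRect(S[:,:2].astype(np.float32)); print('cell',len(S),r,np.percentile(S[:,2],98))
```

```text
1.35 [ 0.2473 -0.5467  0.2313] [-5.63794292e-06  9.77527881e-01  2.10806171e-01 -9.22058327e-06] [-1.23  0.13  1.49 -0.    1.52 -0.09]
table z -0.0009564324319611406
  return _methods._mean(a, axis=axis, dtype=dtype,
  ret = ret.dtype.type(ret / rcount)
Traceback (most recent call last):
  File "h.py", line 30, in cyl
    return o.x,len(S),np.median(abs(o.fun)),np.percentile(S[:,2],98)
                                            ~~~~~~~~~~~~~^^^^^^^^^^^
IndexError: index -1 is out of bounds for axis 0 with size 0
```

View pics/wrist1.png

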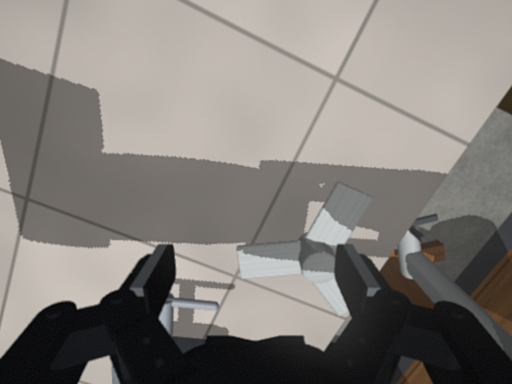

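>>> step_arm([
  {"dx":0.0,"dy":0.0,"dz":-0.05,"rx":0,"ry":0,"rz":0},
  {"dx":0.48,"dy":-0.57,"dz":-0.12,"rx":0,"ry":0,"rz":0},
  {"dx":0.48,"dy":-0.57,"dz":-0.12,"rx":0,"ry":0,"rz":0},
  {"dx":0.48,"dy":-0.57,"dz":-0.12,"rx":0,"ry":0,"rz":0},
  {"dx":0.48,"dy":-0.57,"dz":-0.12,"rx":0,"ry":0,"rz":0},
  {"dx":0.48,"dy":-0.57,"dz":-0.12,"rx":0,"ry":0,"rz":0},
  {"dx":0.48,"dy":-0.57,"dz":-0.12,"rx":0,"ry":0,"rz":0},
  {"dx":0.48,"dy":-0.57,"dz":-0.12,"rx":0,"ry":0,"rz":0},
  {"dx":0.48,"dy":-0.57,"dz":-0.12,"rx":0,"ry":0,"rz":0},
  {"dx":0.48,"dy":-0.57,"dz":-0.12,"rx":0,"ry":0,"rz":0},
  {"dx":0.48,"dy":-0.57,"dz":-0.12,"rx":0,"ry":0,"rz":0},
  {"dx":0.48,"dy":-0.57,"dz":-0.12,"rx":0,"ry":0,"rz":0},
  {"dx":0.48,"dy":-0.57,"dz":-0.12,"rx":0,"ry":0,"rz":0},
  {"dx":0.48,"dy":-0.57,"dz":-0.12,"rx":0,"ry":0,"rz":0},
  {"dx":0.48,"dy":-0.57,"dz":-0.12,"rx":0,"ry":0,"rz":0},
  {"dx":0.48,"dy":-0.57,"dz":-0.12,"rx":0,"ry":0,"rz":0},
  {"dx":0.48,"dy":-0.57,"dz":-0.12,"rx":0,"ry":0,"rz":0},
])

```text
t: 3.52
ee_pos: [0.4498, 0.1693, 0.3516]
tool_rot: [0.0, 0.978, 0.21, 0.0]
wrist_force: [-0.9, 0.1, 0.1]
opening: 0.999
```

Run:
```python
from h import *
s=manip.get_state(); print(s['t'],np.round(s['ee_pos'],4),s['tool_rot'],np.round(s['joint_positions'],2))
f=cams.grab_frame('wrist'); np.savez('/tmp/wrist1.npz',**f); save(f,'wrist2.png'); W=world(f); P=W.reshape(-1,3); P=P[~np.isnan(P[:,0])]
print('table z',np.median(P[(abs(P[:,2])<.01)][:,2]))
print('mid',cyl(P,.027,.057,np.array([.609,.177]),0))
print('large',cyl(P,.034,.038,np.array([.48,.107]),0))
S=P[(abs(P[:,0]-.467)<.04)&(abs(P[:,1]-.305)<.04)&(P[:,2]>.012)&(P[:,2]<.1)]
r=cv2.minAreaRect(S[:,:2].astype(np.float32)); print('cell',len(S),r,np.percentile(S[:,2],98))
```

```text
3.525 [0.4498 0.1693 0.3516] [4.63442055e-05 9.77751546e-01 2.09766063e-01 3.33574486e-04] [ 0.25 -0.21  1.61 -0.    1.75  1.4 ]
table z -0.0009588771308662591
mid (array([0.6081862 , 0.17693583]), 731, np.float64(0.0003737854360456941), np.float64(0.05718929651513142))
large (array([0.47771207, 0.10741034]), 528, np.float64(0.0004006650280811881), np.float64(0.03838683896852771))
cell 761 ((0.4651559293270111, 0.30312472581863403), (0.03183739632368088, 0.030469480901956558), 60.028560638427734) 0.0901866544902499
```

View pics/wrist2.png

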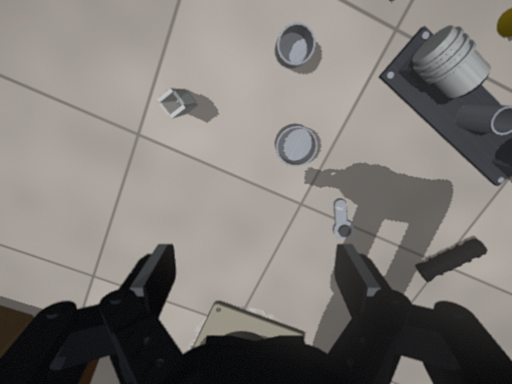

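Run:
```python
from h import *
f=dict(np.load('/tmp/wrist1.npz')); im=f['img'].copy()
c=np.array([.4655,.3032]); a=np.radians(60)
u=np.array([np.cos(a),np.sin(a)])
x0,y0,s=150,75,10
big=cv2.resize(im[y0:y0+60,x0:x0+70],None,fx=s,fy=s,interpolation=cv2.INTER_CUBIC)
for t,col in ((u,(255,0,0)),):
    pp=proj(f,np.array([[*(c),.09],[*(c+.025*t),.09]]))
    q=[tuple(int(v) for v in (p-[x0,y0])*s+s/2) for p in pp]; cv2.arrowedLine(big,q[0],q[1],col,2)
cv2.imwrite('pics/cellw.png',cv2.cvtColor(big,cv2.COLOR_RGB2BGR))
```

```text
(no output)
```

View pics/cellw.png

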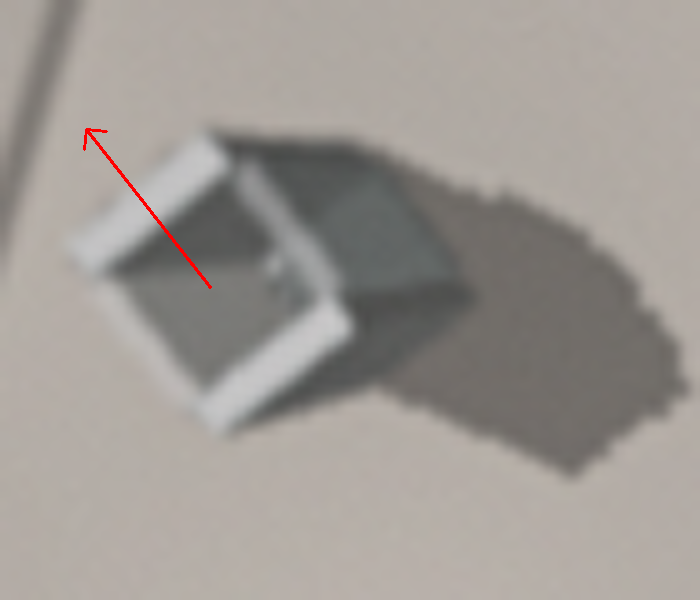

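The crop confirms it: the thick white frosted plates face along the arrow (world 60°), so the jaw must lie along 60° for the cell. First grasp is tin_middle at wrist pixel (296,45).

>>> step_arm([
  {"dx":0.147,"dy":0.058,"dz":0.0,"rx":0,"ry":0,"rz":0},
  {"dx":0.147,"dy":0.058,"dz":0.05,"rx":0,"ry":0,"rz":0},
  {"dx":0.147,"dy":0.058,"dz":0.1,"rx":0,"ry":0,"rz":0},
  {"dx":0.147,"dy":0.058,"dz":0.16,"rx":0,"ry":0,"rz":0},
  {"dx":0.147,"dy":0.058,"dz":0.2,"rx":0,"ry":0,"rz":0},
  {"dx":0.147,"dy":0.058,"dz":0.2,"rx":0,"ry":0,"rz":0},
  {"dx":0.147,"dy":0.058,"dz":0.2,"rx":0,"ry":0,"rz":0},
], jaw=0.0854, grip_force=30)

```text
t: 4.45
ee_pos: [0.6087, 0.1781, 0.1541]
tool_rot: [-0.0, 0.978, 0.21, 0.001]
wrist_force: [0.7, 0.3, 0.1]
opening: 0.997
```

Run:
```python
from h import *
s=manip.get_state(); print(s['t'],np.round(s['ee_pos'],4),np.round(s['tool_rot'],4),np.round(s['qd'],3))
f=cams.grab_frame('wrist'); np.savez('/tmp/wrist2.npz',**f); save(f,'wrist3.png'); W=world(f); P=W.reshape(-1,3); P=P[~np.isnan(P[:,0])]
print('table z',np.median(P[(abs(P[:,2])<.01)][:,2]))
print('mid',cyl(P,.027,.057,np.array([.609,.177]),0))
```

```text
4.45 [0.6087 0.1781 0.1541] [-0.      0.9776  0.2105  0.0014] [ 0.004 -0.029 -0.035  0.001 -0.007  0.   ]
table z -0.0009635108458696251
mid (array([0.60813453, 0.17696824]), 2010, np.float64(0.000325976128882053), np.float64(0.056849590034342035))
```

View pics/wrist3.png

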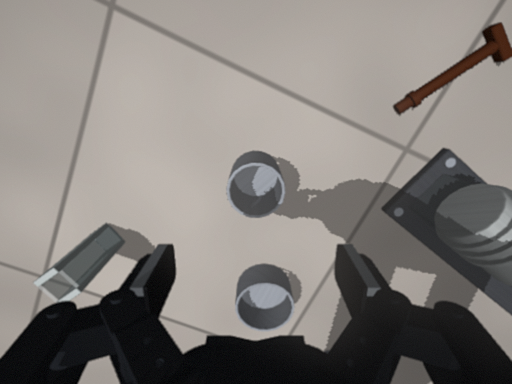

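>>> step_arm([
  {"dx":0,"dy":0.0,"dz":0.05,"rx":0,"ry":0,"rz":0},
  {"dx":0,"dy":0,"dz":0.09,"rx":0,"ry":0,"rz":0},
  {"dx":0,"dy":0,"dz":0.117,"rx":0,"ry":0,"rz":0},
  {"dx":0,"dy":0,"dz":0.117,"rx":0,"ry":0,"rz":0},
  {"dx":0,"dy":0,"dz":0.117,"rx":0,"ry":0,"rz":0},
])

```text
t: 5.12
ee_pos: [0.61, 0.1788, 0.038]
tool_rot: [0.0, 0.978, 0.211, 0.003]
wrist_force: [-0.0, -0.4, 0.1]
opening: 0.999
```

>>> step_arm([
  {"dx":0,"dy":0,"dz":0,"rx":0,"ry":0,"rz":0},
  {"dx":0,"dy":0,"dz":0,"rx":0,"ry":0,"rz":0},
  {"dx":0,"dy":0,"dz":0,"rx":0,"ry":0,"rz":0},
  {"dx":0,"dy":0,"dz":0,"rx":0,"ry":0,"rz":0},
  {"dx":0,"dy":0,"dz":0,"rx":0,"ry":0,"rz":0},
  {"dx":0,"dy":0,"dz":0,"rx":0,"ry":0,"rz":0},
], jaw=0.04)

```text
t: 5.88
ee_pos: [0.6089, 0.1786, 0.0365]
tool_rot: [-0.0, 0.978, 0.211, 0.001]
wrist_force: [-1.4, -0.4, 8.0]
opening: 0.622
```

>>> step_arm([
  {"dx":0,"dy":0,"dz":-0.04,"rx":0,"ry":0,"rz":0},
  {"dx":0,"dy":0,"dz":-0.08,"rx":0,"ry":0,"rz":0},
  {"dx":-0.05,"dy":0.003,"dz":-0.08,"rx":0,"ry":0,"rz":0},
  {"dx":-0.1,"dy":0.007,"dz":-0.08,"rx":0,"ry":0,"rz":0},
  {"dx":-0.147,"dy":0.01,"dz":-0.08,"rx":0,"ry":0,"rz":0},
  {"dx":-0.147,"dy":0.01,"dz":-0.08,"rx":0,"ry":0,"rz":0},
  {"dx":-0.147,"dy":0.01,"dz":-0.08,"rx":0,"ry":0,"rz":0},
  {"dx":-0.147,"dy":0.01,"dz":-0.08,"rx":0,"ry":0,"rz":0},
])

```text
t: 6.88
ee_pos: [0.4792, 0.109, 0.1152]
tool_rot: [0.0, 0.978, 0.211, 0.001]
wrist_force: [0.3, 0.5, -0.1]
opening: 0.627
```

```bash
cat >> h.py <<'E'
def rep(T):
    s=manip.get_state(); print('t',round(s['t'],2),'pos',np.round(s['ee_pos'],4),'q',np.round(s['tool_rot'],4),'F',np.round(s['wrist_force'],1),'op',round(s['opening'],3))
    q=s['tool_rot']; return s,R.from_quat([q[1],q[2],q[3],q[0]]).as_matrix()
def grab(c,n):
    f=cams.grab_frame(c); np.savez('/tmp/%s.npz'%n,**f); save(f,n+'.png'); W=world(f); P=W.reshape(-1,3); return f,P[~np.isnan(P[:,0])]
E
python3 - <<'E'
from h import *
s,Rt=rep(0)
f,P=grab('wrist','w4'); 
for c in ('wrist','side','scene'):
    if c!='wrist': f,P=grab(c,c+'4')
    try: 
        b=s['ee_pos'][2]-.034; m=cyl(P,.027,.057,s['ee_pos'][:2].copy(),b); print(c,'mid',m)
    except Exception as e: print(e)
    try: 
        Q=P[P[:,2]<.042]; l=cyl(Q,.034,.038,np.array([.478,.107]),0); print(c,'large',l); print('tool-frame shift needed',np.round(Rt.T@np.array([*(l[0]-m[0]),0]),4))
    except Exception as e: print(e)
E
```

```text
t 6.88 pos [0.4792 0.109  0.1152] q [0.000e+00 9.775e-01 2.109e-01 9.000e-04] F [ 0.3  0.5 -0.1] op 0.627
wrist mid (array([0.4782706, 0.1081764]), 9677, np.float64(0.000421769417264118), np.float64(0.14206591517135306))
wrist large (array([0.47768741, 0.10671707]), 1079, np.float64(0.0002531852675911328), np.float64(0.038080598365797004))
tool-frame shift needed [-0.0011  0.0011 -0.    ]
side mid (array([0.47826673, 0.11102562]), 763, np.float64(0.0008758612603590801), np.float64(0.14230187697481794))
side large (array([0.47693113, 0.10673867]), 787, np.float64(0.0006547978591584687), np.float64(0.03872860839752528))
tool-frame shift needed [-0.003   0.0034 -0.    ]
scene mid (array([0.47964835, 0.10801702]), 402, np.float64(0.0009309632994344667), np.float64(0.1423724835540145))
scene large (array([0.48032655, 0.1090721 ]), 389, np.float64(0.0007899284963740934), np.float64(0.03969709498572905))
tool-frame shift needed [ 0.0011 -0.0007  0.    ]
```

View pics/w4.png

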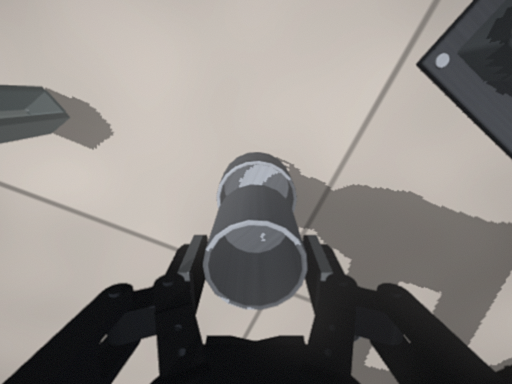

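View pics/side4.png

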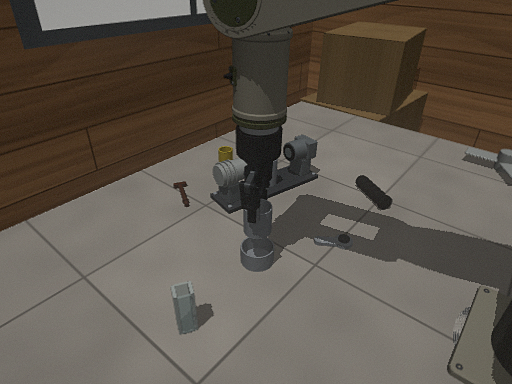

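>>> step_arm([
  {"dx":-0.001,"dy":0.001,"dz":0.03,"rx":0,"ry":0,"rz":0},
  {"dx":-0.001,"dy":0.001,"dz":0.045,"rx":0,"ry":0,"rz":0},
  {"dx":-0.001,"dy":0.001,"dz":0.06,"rx":0,"ry":0,"rz":0},
  {"dx":-0.001,"dy":0.001,"dz":0.07,"rx":0,"ry":0,"rz":0},
  {"dx":-0.001,"dy":0.001,"dz":0.073,"rx":0,"ry":0,"rz":0},
  {"dx":-0.001,"dy":0.001,"dz":0.073,"rx":0,"ry":0,"rz":0},
])

```text
t: 7.78
ee_pos: [0.4775, 0.1073, 0.0415]
tool_rot: [-0.0, 0.978, 0.211, 0.0]
wrist_force: [1.0, -0.3, -0.4]
opening: 0.625
```

Run:
```python
from h import *
s,Rt=rep(0)
f,P=grab('wrist','w5'); f,P=grab('side','side5')
cv2.imwrite('pics/side5c.png',cv2.resize(cv2.imread('pics/side5.png')[180:300,190:330],None,fx=5,fy=5,interpolation=cv2.INTER_CUBIC))
```

```text
t 7.78 pos [0.4775 0.1073 0.0415] q [-0.000e+00  9.775e-01  2.108e-01  1.000e-04] F [ 1.  -0.3 -0.4] op 0.625
```

View pics/side5c.png

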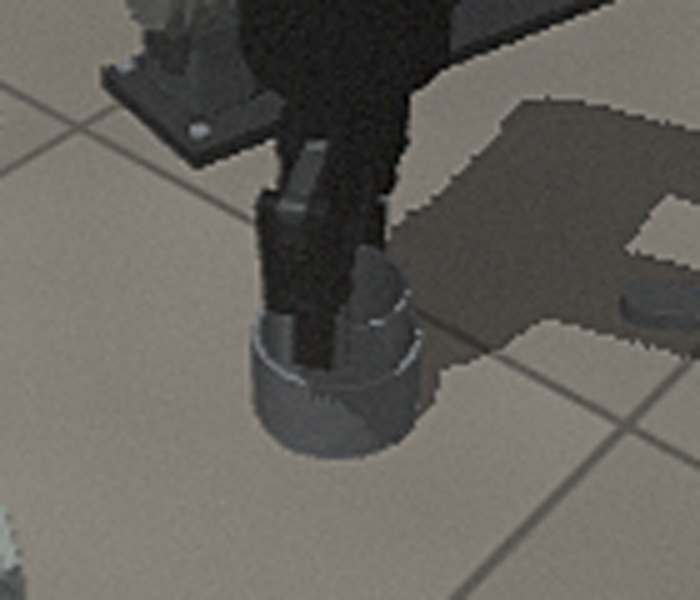

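View pics/w5.png

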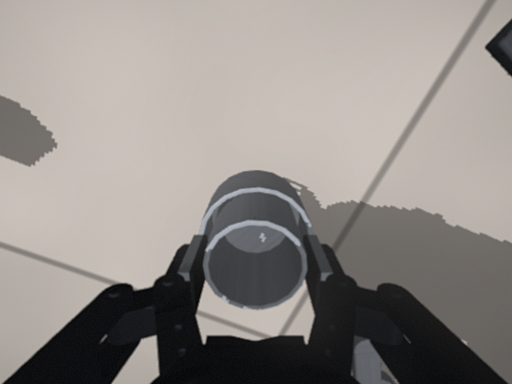

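>>> step_arm([
  {"dx":0,"dy":0,"dz":0,"rx":0,"ry":0,"rz":0},
  {"dx":0,"dy":0,"dz":0,"rx":0,"ry":0,"rz":0},
  {"dx":0,"dy":0,"dz":0,"rx":0,"ry":0,"rz":0},
  {"dx":0,"dy":0,"dz":-0.03,"rx":0,"ry":0,"rz":0},
  {"dx":0,"dy":0,"dz":-0.08,"rx":0,"ry":0,"rz":0},
  {"dx":-0.02,"dy":0,"dz":-0.14,"rx":0,"ry":0,"rz":0},
  {"dx":-0.02,"dy":0,"dz":-0.17,"rx":0,"ry":0,"rz":0},
  {"dx":-0.02,"dy":0,"dz":-0.17,"rx":0,"ry":0,"rz":0},
], jaw=0.0854)

```text
t: 8.88
ee_pos: [0.461, 0.0991, 0.215]
tool_rot: [0.0, 0.978, 0.211, 0.003]
wrist_force: [-0.1, -0.9, -0.6]
opening: 1.0
```

Run:
```python
from h import *
s,Rt=rep(0)
f,P=grab('wrist','w6')
print('mid',cyl(P[(P[:,2]>.041)],.027,.057,np.array([.478,.1075]),.004))
print('large',cyl(P[P[:,2]<.041],.034,.038,np.array([.478,.1075]),0))
```

```text
t 8.88 pos [0.461  0.0991 0.215 ] q [4.000e-04 9.775e-01 2.108e-01 3.400e-03] F [-0.1 -0.9 -0.6] op 1.0
mid (array([0.47654756, 0.10660722]), 698, np.float64(0.00040272789361616747), np.float64(0.061106258310701586))
large (array([0.48880933, 0.1106999 ]), 1765, np.float64(0.005599376020796382), np.float64(0.0388505232327187))
```

View pics/w6.png

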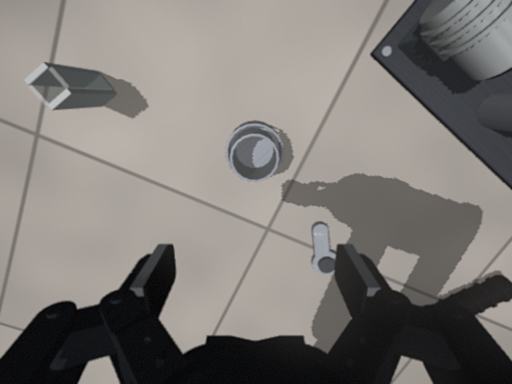

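>>> step_arm([
  {"dx":0.015,"dy":0.06,"dz":-0.01,"rx":0,"ry":0,"rz":-10},
  {"dx":0.03,"dy":0.12,"dz":-0.01,"rx":0,"ry":0,"rz":-20},
  {"dx":0.045,"dy":0.18,"dz":-0.01,"rx":0,"ry":0,"rz":-30},
  {"dx":0.06,"dy":0.24,"dz":-0.01,"rx":0,"ry":0,"rz":-40},
  {"dx":0.065,"dy":0.281,"dz":-0.01,"rx":0,"ry":0,"rz":-50},
  {"dx":0.065,"dy":0.281,"dz":-0.01,"rx":0,"ry":0,"rz":-52.2},
  {"dx":0.065,"dy":0.281,"dz":-0.01,"rx":0,"ry":0,"rz":-52.2},
  {"dx":0.065,"dy":0.281,"dz":-0.01,"rx":0,"ry":0,"rz":-52.2},
  {"dx":0.065,"dy":0.281,"dz":-0.01,"rx":0,"ry":0,"rz":-52.2},
])

```text
t: 10.05
ee_pos: [0.6338, -0.1296, 0.2211]
tool_rot: [-0.0, 0.785, 0.619, -0.0]
wrist_force: [1.1, 0.2, -0.2]
opening: 1.002
```

Run:
```python
from h import *
s,Rt=rep(0); print(np.degrees(np.arctan2(Rt[1,0],Rt[0,0])))
f,P=grab('wrist','w7')
m=cyl(P,.020,.076,np.array([.634,-.131]),.012);print('small',m, np.round(Rt.T@np.array([*(m[0]-s['ee_pos'][:2]),0]),4))
S=P[(abs(P[:,0]-.64)<.12)&(abs(P[:,1]+.12)<.2)&(P[:,2]>.085)&(P[:,2]<.12)]
a=np.radians(76.4); u=np.array([np.cos(a),np.sin(a)]); v=np.array([np.sin(a),-np.cos(a)])
D=P[:,:2]-[.6385,-.125]; x=D@v; y=D@u
k=(abs(x)<.07)&(abs(y)<.17)&(P[:,2]>.0085)&(P[:,2]<.0155); print('bed',np.percentile(x[k],[1,2,98,99]),np.percentile(y[k],[0,1,99,100]))
for sg in (1,-1):
    k=(abs(x)<.07)&(abs(y)<.17)&(y*sg>.05)&(P[:,2]>.06)&(P[:,2]<.12); print(sg,k.sum(),np.percentile(x[k],[0,1,99,100]),np.percentile(y[k],[0,1,99,100]))
```

```text
t 10.05 pos [ 0.6338 -0.1296  0.2211] q [-1.000e-04  7.850e-01  6.194e-01 -1.000e-04] F [ 1.1  0.2 -0.2] op 1.002
76.55092708172025
small (array([ 0.63440646, -0.13197546]), 1255, np.float64(0.0003038241066169005), np.float64(0.08771530003579645)) [-0.0022  0.0011 -0.    ]
bed [-0.04542375 -0.04478898  0.04264545  0.04326057] [-0.15002566 -0.1382011   0.14352565  0.14865196]
1 6396 [-0.03072319 -0.02837911  0.02799921  0.03114932] [0.06849201 0.06977974 0.14529064 0.14793944]
-1 3916 [-0.03180586 -0.030461    0.02726981  0.02941013] [-0.14876309 -0.14684026 -0.0699032  -0.06931473]
```

View pics/w7.png

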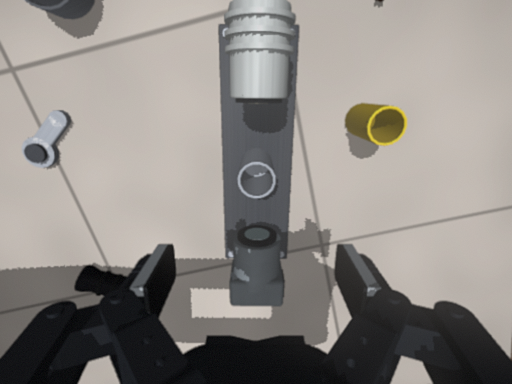

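>>> step_arm([
  {"dx":-0.002,"dy":0.001,"dz":0.06,"rx":0,"ry":0,"rz":0},
  {"dx":-0.002,"dy":0.001,"dz":0.11,"rx":0,"ry":0,"rz":0},
  {"dx":-0.002,"dy":0.001,"dz":0.14,"rx":0,"ry":0,"rz":0},
  {"dx":-0.002,"dy":0.001,"dz":0.15,"rx":0,"ry":0,"rz":0},
  {"dx":-0.002,"dy":0.001,"dz":0.15,"rx":0,"ry":0,"rz":0},
  {"dx":-0.002,"dy":0.001,"dz":0.15,"rx":0,"ry":0,"rz":0},
])

```text
t: 10.85
ee_pos: [0.6361, -0.1328, 0.0737]
tool_rot: [0.001, 0.785, 0.619, 0.001]
wrist_force: [-0.1, -0.5, 1.0]
opening: 0.998
```

>>> step_arm([
  {"dx":0,"dy":0,"dz":0,"rx":0,"ry":0,"rz":0},
  {"dx":0,"dy":0,"dz":0,"rx":0,"ry":0,"rz":0},
  {"dx":0,"dy":0,"dz":0,"rx":0,"ry":0,"rz":0},
  {"dx":0,"dy":0,"dz":0,"rx":0,"ry":0,"rz":0},
  {"dx":0,"dy":0,"dz":0,"rx":0,"ry":0,"rz":0},
  {"dx":0,"dy":0,"dz":0,"rx":0,"ry":0,"rz":0},
  {"dx":0,"dy":0,"dz":0,"rx":0,"ry":0,"rz":0},
], jaw=0.025)

```text
t: 11.72
ee_pos: [0.635, -0.1326, 0.0721]
tool_rot: [0.0, 0.785, 0.619, 0.0]
wrist_force: [-0.9, -0.2, 6.2]
opening: 0.455
```

>>> step_arm([
  {"dx":0,"dy":0,"dz":-0.05,"rx":0,"ry":0,"rz":0},
  {"dx":0,"dy":0,"dz":-0.1,"rx":0,"ry":0,"rz":0},
  {"dx":0,"dy":0,"dz":-0.13,"rx":0,"ry":0,"rz":0},
  {"dx":0.04,"dy":-0.04,"dz":-0.13,"rx":0,"ry":0,"rz":0},
  {"dx":0.08,"dy":-0.08,"dz":-0.13,"rx":0,"ry":0,"rz":0},
  {"dx":0.12,"dy":-0.12,"dz":-0.13,"rx":0,"ry":0,"rz":0},
  {"dx":0.16,"dy":-0.165,"dz":-0.13,"rx":0,"ry":0,"rz":0},
  {"dx":0.196,"dy":-0.21,"dz":-0.12,"rx":0,"ry":0,"rz":0},
  {"dx":0.196,"dy":-0.21,"dz":-0.1,"rx":0,"ry":0,"rz":0},
  {"dx":0.196,"dy":-0.21,"dz":-0.085,"rx":0,"ry":0,"rz":0},
  {"dx":0.196,"dy":-0.21,"dz":-0.085,"rx":0,"ry":0,"rz":0},
  {"dx":0.196,"dy":-0.21,"dz":-0.085,"rx":0,"ry":0,"rz":0},
  {"dx":0.196,"dy":-0.21,"dz":-0.085,"rx":0,"ry":0,"rz":0},
])

```text
t: 13.35
ee_pos: [0.4768, 0.1067, 0.1571]
tool_rot: [0.0, 0.785, 0.619, 0.0]
wrist_force: [0.4, 0.2, -1.5]
opening: 0.448
```

Run:
```python
from h import *
s,Rt=rep(0)
f,P=grab('wrist','w8')
b=s['ee_pos'][2]-.0601
# small: near rim only
Q=P[(P[:,2]>b+.066)]
m=cyl(Q[np.hypot(*(Q[:,:2]-s['ee_pos'][:2]).T)<.024],.020,.076,s['ee_pos'][:2].copy(),b);print('small',m)
l=cyl(P[(P[:,2]<.064)&(P[:,2]>.042)],.027,.057,np.array([.4766,.1067]),.004);print('mid',l)
print(np.round(Rt.T@np.array([*(l[0]-m[0]),0]),4))
f,P=grab('side','side8')
cv2.imwrite('pics/side8c.png',cv2.resize(cv2.imread('pics/side8.png')[160:300,190:330],None,fx=4,fy=4,interpolation=cv2.INTER_CUBIC))
```

```text
t 13.35 pos [0.4768 0.1067 0.1571] q [3.000e-04 7.854e-01 6.190e-01 5.000e-04] F [ 0.4  0.2 -1.5] op 0.448
small (array([0.47671863, 0.10704987]), 2515, np.float64(0.0005181274934294051), np.float64(0.17784293208714233))
mid (array([0.47635702, 0.10607272]), 611, np.float64(0.00033943438772752327), np.float64(0.06093292636794843))
[-0.001  -0.0001 -0.    ]
```

View pics/w8.png

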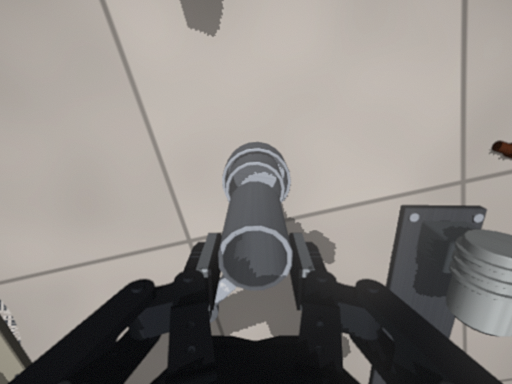

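View pics/side8c.png

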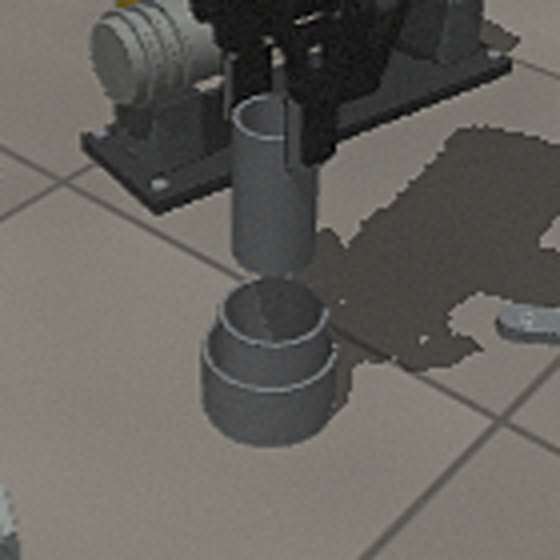

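>>> step_arm([
  {"dx":-0.001,"dy":0,"dz":0.02,"rx":0,"ry":0,"rz":0},
  {"dx":-0.001,"dy":0,"dz":0.035,"rx":0,"ry":0,"rz":0},
  {"dx":-0.001,"dy":0,"dz":0.055,"rx":0,"ry":0,"rz":0},
  {"dx":-0.001,"dy":0,"dz":0.07,"rx":0,"ry":0,"rz":0},
  {"dx":-0.001,"dy":0,"dz":0.082,"rx":0,"ry":0,"rz":0},
  {"dx":-0.001,"dy":0,"dz":0.087,"rx":0,"ry":0,"rz":0},
  {"dx":-0.001,"dy":0,"dz":0.087,"rx":0,"ry":0,"rz":0},
])

```text
t: 14.32
ee_pos: [0.4757, 0.1061, 0.0692]
tool_rot: [-0.0, 0.785, 0.619, -0.0]
wrist_force: [-0.2, 1.0, -0.2]
opening: 0.452
```

>>> step_arm([
  {"dx":0,"dy":0,"dz":0,"rx":0,"ry":0,"rz":0},
  {"dx":0,"dy":0,"dz":0,"rx":0,"ry":0,"rz":0},
  {"dx":0,"dy":0,"dz":0,"rx":0,"ry":0,"rz":0},
  {"dx":0,"dy":0,"dz":-0.03,"rx":0,"ry":0,"rz":0},
  {"dx":0,"dy":0,"dz":-0.08,"rx":0,"ry":0,"rz":0},
  {"dx":0,"dy":0,"dz":-0.14,"rx":0,"ry":0,"rz":0},
  {"dx":0,"dy":0,"dz":-0.17,"rx":0,"ry":0,"rz":0},
  {"dx":0,"dy":0,"dz":-0.17,"rx":0,"ry":0,"rz":0},
], jaw=0.0854)

```text
t: 15.32
ee_pos: [0.4776, 0.1063, 0.243]
tool_rot: [0.002, 0.785, 0.619, 0.003]
wrist_force: [1.0, 1.4, -0.4]
opening: 0.998
```

Run:
```python
from h import *
s,Rt=rep(0)
f,P=grab('wrist','w9')
c=np.array([.476,.1062])
m=cyl(P[P[:,2]>.064],.020,.076,c,.008);print('small',m)
l=cyl(P[(P[:,2]<.064)&(P[:,2]>.042)],.027,.057,c,.004);print('mid',l)
l=cyl(P[(P[:,2]<.041)&(P[:,2]>.002)&(np.hypot(*(P[:,:2]-c).T)>.029)],.034,.038,c,0);print('large',l)
print('needed to cell',np.round(Rt.T@np.array([*(np.array([.4654,.3031])-s['ee_pos'][:2]),0]),4))
```

```text
t 15.32 pos [0.4776 0.1063 0.243 ] q [0.0017 0.7851 0.6194 0.0028] F [ 1.   1.4 -0.4] op 0.998
small (array([0.47539247, 0.10667504]), 500, np.float64(0.000405432660025443), np.float64(0.08404469615324082))
mid (array([0.47669979, 0.10706677]), 623, np.float64(0.0012292202991904186), np.float64(0.06343338584399928))
large (array([0.47751971, 0.10661648]), 440, np.float64(0.00040725855960269987), np.float64(0.03811848876980846))
needed to cell [ 1.885e-01 -5.770e-02  1.000e-04]
```

View pics/w9.png

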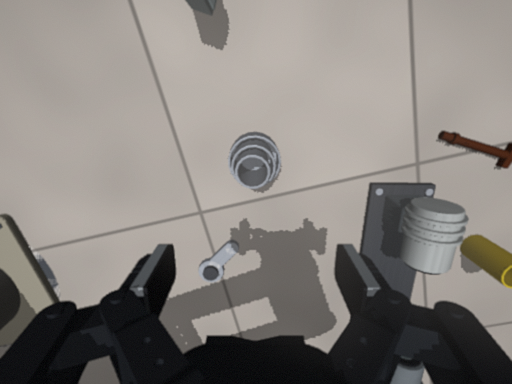

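Nested: the rims sit at 84, 61 and 38 mm and the centres are within about 2 mm. Next, the cell.

>>> step_arm([
  {"dx":0.03,"dy":-0.01,"dz":0,"rx":0,"ry":0,"rz":-10},
  {"dx":0.06,"dy":-0.02,"dz":0,"rx":0,"ry":0,"rz":-20},
  {"dx":0.09,"dy":-0.03,"dz":0,"rx":0,"ry":0,"rz":-30},
  {"dx":0.12,"dy":-0.04,"dz":0,"rx":0,"ry":0,"rz":-40},
  {"dx":0.15,"dy":-0.05,"dz":0,"rx":0,"ry":0,"rz":-50},
  {"dx":0.18,"dy":-0.058,"dz":0,"rx":0,"ry":0,"rz":-60},
  {"dx":0.188,"dy":-0.058,"dz":0,"rx":0,"ry":0,"rz":-70},
  {"dx":0.188,"dy":-0.058,"dz":0,"rx":0,"ry":0,"rz":-73.5},
  {"dx":0.188,"dy":-0.058,"dz":0,"rx":0,"ry":0,"rz":-73.5},
  {"dx":0.188,"dy":-0.058,"dz":0,"rx":0,"ry":0,"rz":-73.5},
  {"dx":0.188,"dy":-0.058,"dz":0,"rx":0,"ry":0,"rz":-73.5},
])

```text
t: 16.75
ee_pos: [0.463, 0.3022, 0.2389]
tool_rot: [-0.0, 0.259, 0.966, -0.0]
wrist_force: [0.5, -0.1, 0.2]
opening: 0.998
```

```bash
cat > cell.py <<'E'
from h import *
import sys
s,Rt=rep(0); print('th',np.degrees(np.arctan2(Rt[1,0],Rt[0,0])))
f,P=grab('wrist',sys.argv[1])
D=P[:,:2]-[.4652,.3032]
S=P[(np.hypot(*D.T)<.035)&(P[:,2]>.083)&(P[:,2]<.094)]
r=cv2.minAreaRect(S[:,:2].astype(np.float32)); print('rim',len(S),r)
S2=P[(np.hypot(*D.T)<.035)&(P[:,2]>.012)&(P[:,2]<.094)]
print('all',len(S2),cv2.minAreaRect(S2[:,:2].astype(np.float32)))
# template fit of rectangle boundary over rim: robust extents
best=None
for a in np.arange(50,70,.25):
    t=np.radians(a); y=S[:,:2]@[np.cos(t),np.sin(t)]; x=S[:,:2]@[np.sin(t),-np.cos(t)]
    ey=np.percentile(y,[1,99]); ex=np.percentile(x,[1,99]); A=(ey[1]-ey[0])*(ex[1]-ex[0])
    if best is None or A<best[0]: best=(A,a,ex,ey)
A,a,ex,ey=best; t=np.radians(a)
c=ey.mean()*np.array([np.cos(t),np.sin(t)])+ex.mean()*np.array([np.sin(t),-np.cos(t)])
print('ang',a,'dims y',np.ptp(ey),'x',np.ptp(ex),'c',c)
print('shift tool',np.round(Rt.T@np.array([*(c-s['ee_pos'][:2]),0]),4))
E
python3 cell.py w10
```

```text
t 16.75 pos [0.463  0.3022 0.2389] q [-2.000e-04  2.591e-01  9.659e-01 -2.000e-04] F [ 0.5 -0.1  0.2] op 0.998
th 149.97235088064272
rim 437 ((0.46545135974884033, 0.3034699261188507), (0.03144223615527153, 0.03039989247918129), 59.68120574951172)
all 1053 ((0.4652056396007538, 0.30344972014427185), (0.03194654732942581, 0.030583200976252556), 60.37440490722656)
ang 59.25 dims y 0.030837241840404872 x 0.029877028790121607 c [0.46529163 0.30331439]
shift tool [-0.0014  0.0021 -0.    ]
```

View pics/w10.png

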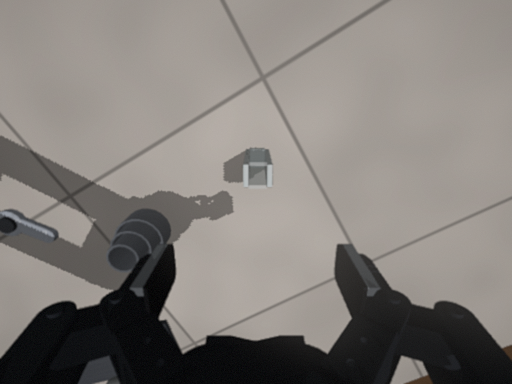

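>>> step_arm([
  {"dx":-0.0015,"dy":0.002,"dz":0.05,"rx":0,"ry":0,"rz":0},
  {"dx":-0.0015,"dy":0.002,"dz":0.1,"rx":0,"ry":0,"rz":0},
  {"dx":-0.0015,"dy":0.002,"dz":0.12,"rx":0,"ry":0,"rz":0},
  {"dx":-0.0015,"dy":0.002,"dz":0.12,"rx":0,"ry":0,"rz":0},
  {"dx":-0.0015,"dy":0.002,"dz":0.12,"rx":0,"ry":0,"rz":0},
  {"dx":-0.0015,"dy":0.002,"dz":0.12,"rx":0,"ry":0,"rz":0},
])

```text
t: 17.55
ee_pos: [0.4669, 0.3042, 0.1218]
tool_rot: [0.001, 0.258, 0.966, 0.001]
wrist_force: [-0.4, 0.0, 1.0]
opening: 1.0
```

```bash
python3 cell.py w11
```

```text
t 17.55 pos [0.4669 0.3042 0.1218] q [0.0015 0.2585 0.966  0.0013] F [-0.4  0.   1. ] op 1.0
th 150.0393530340315
rim 1117 ((0.4654693305492401, 0.30321288108825684), (0.03199171647429466, 0.031071661040186882), 59.5371208190918)
all 2917 ((0.4654275178909302, 0.30318236351013184), (0.032065726816654205, 0.031147560104727745), 59.6745491027832)
ang 60.0 dims y 0.03144506489180976 x 0.030239084337059824 c [0.46536886 0.30319285]
shift tool [ 0.0008 -0.0016 -0.    ]
```

View pics/w11.png

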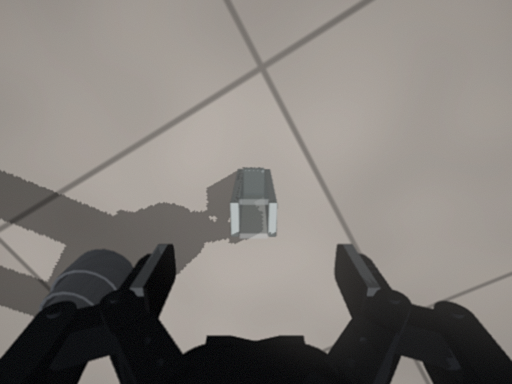

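>>> step_arm([
  {"dx":0.0005,"dy":-0.001,"dz":0.03,"rx":0,"ry":0,"rz":0},
  {"dx":0.0005,"dy":-0.001,"dz":0.055,"rx":0,"ry":0,"rz":0},
  {"dx":0.0005,"dy":-0.001,"dz":0.07,"rx":0,"ry":0,"rz":0},
  {"dx":0.0005,"dy":-0.001,"dz":0.075,"rx":0,"ry":0,"rz":0},
  {"dx":0.0005,"dy":-0.001,"dz":0.075,"rx":0,"ry":0,"rz":0},
  {"dx":0.0005,"dy":-0.001,"dz":0.075,"rx":0,"ry":0,"rz":0},
  {"dx":0.0005,"dy":-0.001,"dz":0.075,"rx":0,"ry":0,"rz":0},
  {"dx":0.0005,"dy":-0.001,"dz":0.075,"rx":0,"ry":0,"rz":0},
])

```text
t: 18.6
ee_pos: [0.4647, 0.303, 0.0448]
tool_rot: [0.0, 0.258, 0.966, 0.0]
wrist_force: [-0.3, -0.3, 0.7]
opening: 0.999
```

```bash
python3 cell.py w12
```

```text
t 18.6 pos [0.4647 0.303  0.0448] q [3.000e-04 2.585e-01 9.660e-01 3.000e-04] F [-0.3 -0.3  0.7] op 0.999
th 150.04046603358853
rim 2918 ((0.4656094014644623, 0.3030913174152374), (0.03198745846748352, 0.03213563188910484), 59.517250061035156)
all 8137 ((0.46558547019958496, 0.3031509518623352), (0.03201425448060036, 0.03224668279290199), 59.82992172241211)
ang 60.0 dims y 0.031135540137798234 x 0.030269051095229788 c [0.46518182 0.30331312]
shift tool [-0.0002  0.0005  0.    ]
```

View pics/w12.png

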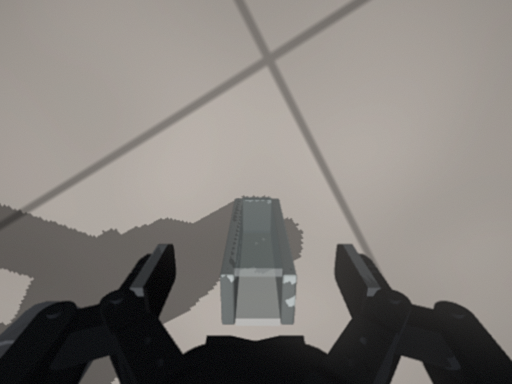

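>>> step_arm([
  {"dx":0,"dy":0,"dz":0,"rx":0,"ry":0,"rz":0},
  {"dx":0,"dy":0,"dz":0,"rx":0,"ry":0,"rz":0},
  {"dx":0,"dy":0,"dz":0,"rx":0,"ry":0,"rz":0},
  {"dx":0,"dy":0,"dz":0,"rx":0,"ry":0,"rz":0},
  {"dx":0,"dy":0,"dz":0,"rx":0,"ry":0,"rz":0},
  {"dx":0,"dy":0,"dz":0,"rx":0,"ry":0,"rz":0},
  {"dx":0,"dy":0,"dz":0,"rx":0,"ry":0,"rz":0},
  {"dx":0,"dy":0,"dz":0,"rx":0,"ry":0,"rz":0},
], jaw=0.02, grip_force=35)

```text
t: 19.65
ee_pos: [0.4644, 0.3028, 0.0443]
tool_rot: [-0.0, 0.258, 0.966, -0.0]
wrist_force: [-1.1, 0.7, -0.4]
opening: 0.37
```

```bash
python3 cell.py w13
python3 - <<'E'
from h import *
f,P=grab('side','side13')
cv2.imwrite('pics/side13c.png',cv2.resize(cv2.imread('pics/side13.png')[220:360,120:260],None,fx=4,fy=4,interpolation=cv2.INTER_CUBIC))
E
```

```text
t 19.65 pos [0.4644 0.3028 0.0443] q [-0.      0.2585  0.966  -0.    ] F [-1.1  0.7 -0.4] op 0.37
th 150.03925050190566
rim 4344 ((0.4654316306114197, 0.3032075762748718), (0.0686839371919632, 0.031923193484544754), 60.68711471557617)
all 11384 ((0.4654262065887451, 0.30319494009017944), (0.06868600845336914, 0.031931616365909576), 60.571144104003906)
ang 60.0 dims y 0.06605890825144223 x 0.030308957786525675 c [0.46522734 0.30315929]
shift tool [-0.0005  0.0007 -0.    ]
```

View pics/side13c.png

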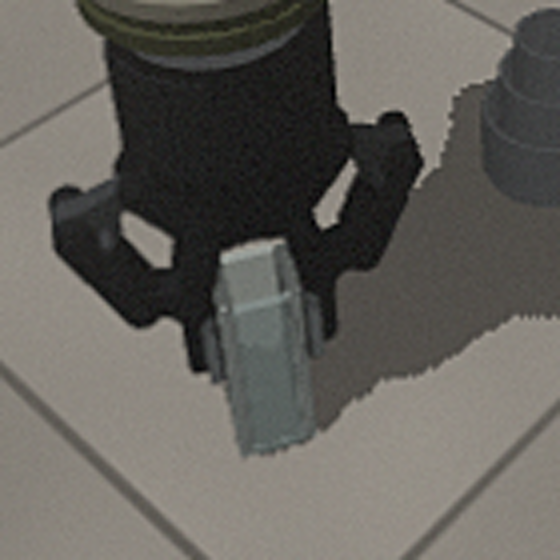

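View pics/w13.png

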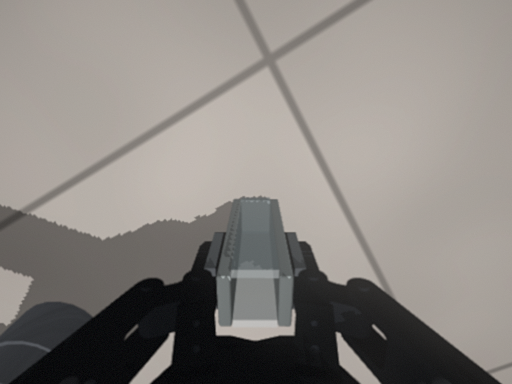

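>>> step_arm([
  {"dx":0,"dy":0,"dz":-0.03,"rx":0,"ry":0,"rz":0},
  {"dx":0,"dy":0,"dz":-0.07,"rx":0,"ry":0,"rz":0},
  {"dx":0,"dy":0,"dz":-0.12,"rx":0,"ry":0,"rz":0},
  {"dx":-0.02,"dy":-0.015,"dz":-0.15,"rx":0,"ry":0,"rz":4},
  {"dx":-0.05,"dy":-0.04,"dz":-0.16,"rx":0,"ry":0,"rz":11},
  {"dx":-0.09,"dy":-0.07,"dz":-0.16,"rx":0,"ry":0,"rz":18},
  {"dx":-0.13,"dy":-0.1,"dz":-0.16,"rx":0,"ry":0,"rz":26},
  {"dx":-0.17,"dy":-0.13,"dz":-0.16,"rx":0,"ry":0,"rz":34},
  {"dx":-0.21,"dy":-0.16,"dz":-0.16,"rx":0,"ry":0,"rz":42},
  {"dx":-0.25,"dy":-0.195,"dz":-0.16,"rx":0,"ry":0,"rz":50},
  {"dx":-0.29,"dy":-0.225,"dz":-0.16,"rx":0,"ry":0,"rz":58},
  {"dx":-0.33,"dy":-0.255,"dz":-0.16,"rx":0,"ry":0,"rz":66},
  {"dx":-0.355,"dy":-0.275,"dz":-0.16,"rx":0,"ry":0,"rz":71},
  {"dx":-0.364,"dy":-0.284,"dz":-0.16,"rx":0,"ry":0,"rz":73.6},
  {"dx":-0.364,"dy":-0.284,"dz":-0.16,"rx":0,"ry":0,"rz":73.6},
  {"dx":-0.364,"dy":-0.284,"dz":-0.16,"rx":0,"ry":0,"rz":73.6},
  {"dx":-0.364,"dy":-0.284,"dz":-0.16,"rx":0,"ry":0,"rz":73.6},
])

```text
t: 21.88
ee_pos: [0.6379, -0.1237, 0.2045]
tool_rot: [-0.0, 0.785, 0.62, 0.0]
wrist_force: [-0.3, 0.2, -0.3]
opening: 0.374
```

Run:
```python
from h import *
s,Rt=rep(0); print('th',np.degrees(np.arctan2(Rt[1,0],Rt[0,0])))
f,P=grab('wrist','w14'); 
a=np.radians(76.4); u=np.array([np.cos(a),np.sin(a)]); v=np.array([np.sin(a),-np.cos(a)])
D=P[:,:2]-[.6385,-.125]; x=D@v; y=D@u
for sg in (1,-1):
    k=(abs(x)<.07)&(abs(y)<.17)&(y*sg>.05)&(P[:,2]>.06)&(P[:,2]<.12); print(sg,k.sum(),np.percentile(x[k],[0,1,99,100]) if k.sum() else 0,np.percentile(y[k],[0,1,99,100]) if k.sum() else 0)
f,P=grab('side','side14'); f,P=grab('scene','scene14')
cv2.imwrite('pics/scene14c.png',cv2.resize(cv2.imread('pics/scene14.png')[130:270,120:300],None,fx=4,fy=4,interpolation=cv2.INTER_CUBIC))
```

```text
t 21.88 pos [ 0.6379 -0.1237  0.2045] q [-0.000e+00  7.849e-01  6.196e-01  1.000e-04] F [-0.3  0.2 -0.3] op 0.374
th 76.57060227945142
1 7215 [-0.03085376 -0.02798663  0.02787564  0.03091781] [0.06902211 0.07051038 0.14676895 0.14809234]
-1 0 0 0
```

View pics/w14.png

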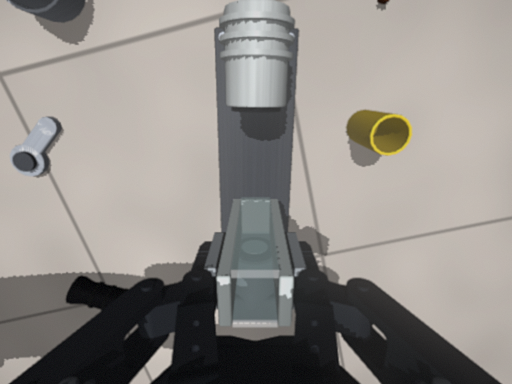

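View pics/scene14c.png

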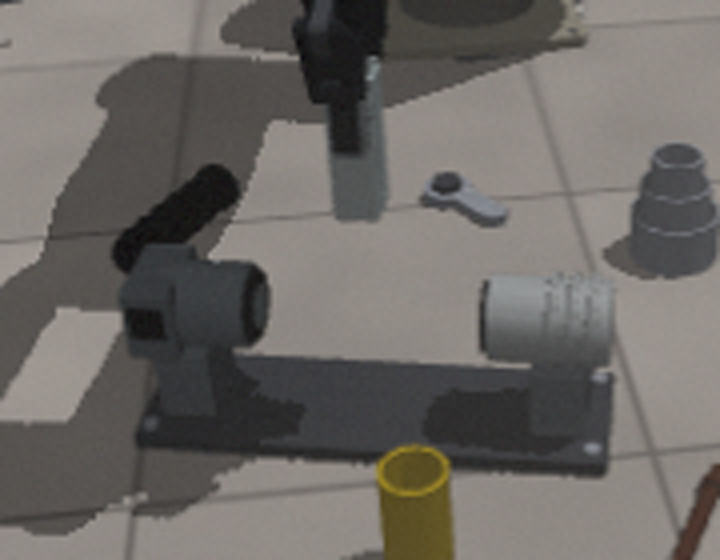

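>>> step_arm([
  {"dx":-0.001,"dy":0,"dz":0.025,"rx":0,"ry":0,"rz":0},
  {"dx":-0.001,"dy":0,"dz":0.05,"rx":0,"ry":0,"rz":0},
  {"dx":-0.001,"dy":0,"dz":0.075,"rx":0,"ry":0,"rz":0},
  {"dx":-0.001,"dy":0,"dz":0.095,"rx":0,"ry":0,"rz":0},
  {"dx":-0.001,"dy":0,"dz":0.105,"rx":0,"ry":0,"rz":0},
  {"dx":-0.001,"dy":0,"dz":0.105,"rx":0,"ry":0,"rz":0},
  {"dx":-0.001,"dy":0,"dz":0.105,"rx":0,"ry":0,"rz":0},
  {"dx":-0.001,"dy":0,"dz":0.105,"rx":0,"ry":0,"rz":0},
  {"dx":-0.001,"dy":0,"dz":0.105,"rx":0,"ry":0,"rz":0},
  {"dx":-0.001,"dy":0,"dz":0.105,"rx":0,"ry":0,"rz":0},
])

```text
t: 23.28
ee_pos: [0.6379, -0.1261, 0.0996]
tool_rot: [0.0, 0.786, 0.619, 0.0]
wrist_force: [-0.1, 0.0, -1.9]
opening: 0.372
```

Run:
```python
from h import *
s,Rt=rep(0); print('th',np.degrees(np.arctan2(Rt[1,0],Rt[0,0])),np.abs(s['qd']).max())
f,P=grab('wrist','w15')
a=np.radians(76.4); u=np.array([np.cos(a),np.sin(a)]); v=np.array([np.sin(a),-np.cos(a)])
D=P[:,:2]-[.638,-.125]; x=D@v; y=D@u
k=(abs(x)<.0175)&(abs(y)<.03)&(P[:,2]>.138)&(P[:,2]<.15); print('cell top: x',np.percentile(x[k],[1,99]),'y',np.percentile(y[k],[1,99]),'z',np.percentile(P[k,2],[50,95]))
for c in ('side','scene'):
    f,P=grab(c,c+'15'); D=P[:,:2]-[.638,-.125]; x=D@v; y=D@u
    k=(abs(x)<.0175)&(abs(y)<.03)&(P[:,2]>.05)&(P[:,2]<.085); print(c,'cell low part: x',np.percentile(x[k],[1,99]),'y',np.percentile(y[k],[1,99]),'zmin',np.percentile(P[k,2],[1]))
    c2=np.array([.4765,.1065]); Q=P[np.hypot(*(P[:,:2]-c2).T)<.05]; print('nest ztop',np.percentile(Q[:,2],99.5), cyl(Q[Q[:,2]>.064],.020,.076,c2,.008)[0],cyl(Q[Q[:,2]<.041],.034,.038,c2,0)[0])
cv2.imwrite('pics/scene15c.png',cv2.resize(cv2.imread('pics/scene15.png')[130:270,120:300],None,fx=4,fy=4,interpolation=cv2.INTER_CUBIC))
cv2.imwrite('pics/side15c.png',cv2.resize(cv2.imread('pics/side15.png')[110:230,190:350],None,fx=4,fy=4,interpolation=cv2.INTER_CUBIC))
```

```text
t 23.27 pos [ 0.6379 -0.1261  0.0996] q [2.000e-04 7.857e-01 6.187e-01 1.000e-04] F [-0.1  0.  -1.9] op 0.372
th 76.43716598459206 0.003968538145744403
cell top: x [-0.0172675   0.01738099] y [-0.01713402  0.01325712] z [0.14291637 0.14498655]
side cell low part: x [-0.01609368  0.01686216] y [-0.01325845  0.01413139] zmin [0.05549378]
nest ztop 0.08494491110451399 [0.47724033 0.10615272] [0.48000723 0.10570728]
scene cell low part: x [-0.00922363  0.01747603] y [-0.01423826  0.01521314] zmin [0.05542432]
nest ztop 0.08545517327868998 [0.4771111  0.10883435] [0.47872203 0.10914469]
```

View pics/scene15c.png

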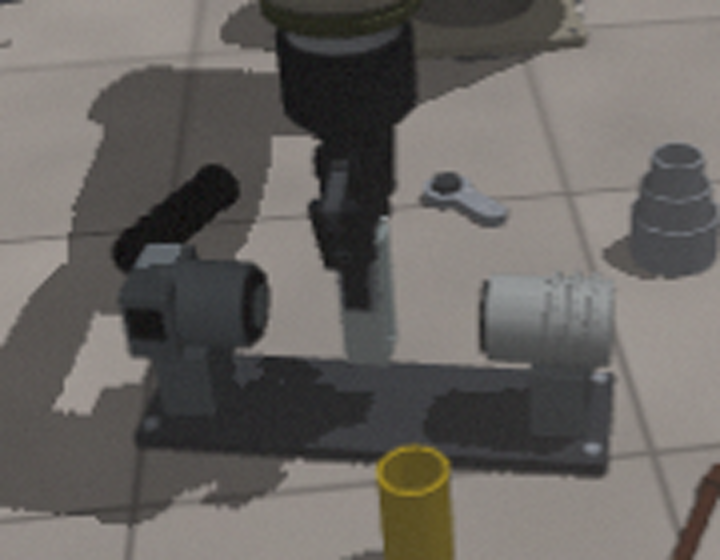

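View pics/side15c.png

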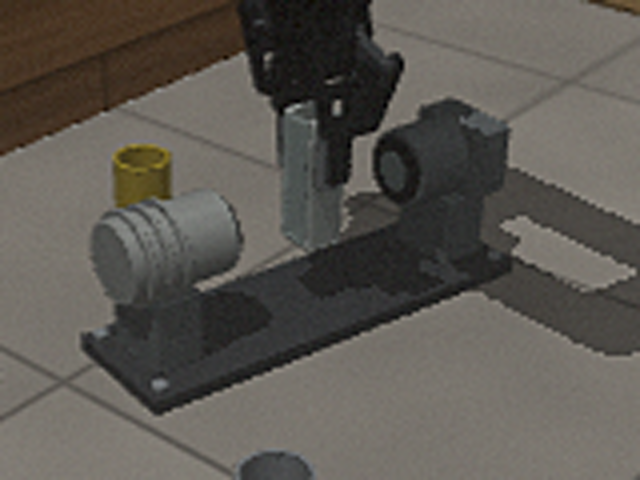

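Run:
```python
from h import *
rep(0); print(manip.hand_in())
```

```text
t 23.43 pos [ 0.6377 -0.126   0.0993] q [-0.      0.7856  0.6187  0.    ] F [-0.  -0.1 -1.1] op 0.374
the job is handed in; nothing more can be done
None
```

I nested the three tins off the gate, then picked up the cell by its frosted faces. I handed the job in at 23.4 s with the cell held still in the light path. The hand-in reported no verdict.

- **Tins:** The middle tin went into the large one, then the small tin came off the gate into the middle one. After release the rims stood at 84, 61 and 38 mm, which is fully down. The wrist camera put the centres within about 2 mm of each other. The stack stands near (0.476, 0.107), about 0.28 m from the beam.
- **Cell:** I closed the jaws on the frosted plates, and the cell sat within about 1 mm of the jaw centre. It is now upright with its underside at about 55 mm, so the viewing point is at about 85 mm. It is within about 1–2 mm of the beam's axis and of midway, and the tool's yaw matches the gate to within 0.1°. The wrist force of 1–2 N roughly fits the cell's weight alone.
- **Disagreements:** The scene, side and wrist cameras differed by 1–4 mm on positions. Some side and scene fits were disturbed by the fingers, so I relied on the wrist camera for the fits. Finger contact on the windows could only be judged from geometry and pictures, since there is no direct reading.
- **Bystanders:** I never went near the tiller grip, throttle cam, trim pin or the yellow tin. I did not re-measure them, but those visible in the last pictures look unmoved.

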